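Unlock the swing-arm height gauge and gauge the tallest kiln post

ROBOT

A 7-joint arm with a two-finger parallel gripper is mounted at the origin on a cart in front of the work surface, level with it; the furniture and walls round the work are solid. World frame = base frame: x ahead of the robot, y to its left, z up, the work surface at z = 0. Lengths are in m, angles in degrees, forces in N, time in s.
With the tool pointing down it reaches from about 0.425 to 0.825 m from the base axis. Payload 3.6 kg.
Tool frame: the origin (TCP) lies at the very end of the fingers, on their centre line; the grasp point (between the pads) lies manip.grasp_offset behind it (manip.grasp_offset is the distance from the TCP to the grasp point, in m); z points along the fingers, y is the line along which they close (so a half turn about z gives the same grasp; the last joint's range is limited). The gripper opens to 85 mm and grips with 20 to 120 N. Pads are 22 mm wide; open, the fingers measure 114 mm over their backs; the gripper's body (76 mm by 85 mm) begins 54 mm behind the grasp point. The pads swing forward as they close: fully open they stand 13 mm farther back than shut.
Start: joints at [-68.955, 35.231, -0.722, 81.555, 0.464, 63.22, -2.315], TCP at [0.249, 0.6, 0.231] pointing down, gripper open.
Joint ranges: [-178.69, 178.69], [-17.37, 117.87], [-77.05, 75.6], [15.02, 138.74], [-78.02, 258.01], [0.78, 113.62], [-162.83, 162.83]. Speed limits (degrees/s): [159.86, 159.86, 180, 180, 180, 180, 180].

INTERFACE

Orientations are given as a 3x3 rotation matrix whose columns are the frame's x, y, z axes.
In Python, from workcell import manip, fingers, kinematics, imaging, status gives the robot as it stands. The module is installed in compiled form; this text tells all that it offers. Calls block until the motion is done:
- manip.reach(position, orientation): joint-space move of the TCP to a pose.
- manip.move_linear(position, frame=None, v=0.15): straight line of the TCP; frame=None keeps the orientation; v is the mean speed in m/s.
- manip.goto_joints(angles): joint-space move.
- fingers.set_gripper(opening, force=None): finger opening in m; force is the grip in N (None keeps the last); returns when the fingers have stopped.
- manip.pause(seconds).
- kinematics.ik(position, orientation): joint angles nearest the present ones, or None.
- imaging.capture(name): name is "scene" or "top"; returns the picture (480x640x3 uint8, red, green, blue); there is no depth.
- imaging.camera_params(name): a dict with "fx", "fy", "cx", "cy" (pixels), "D" ([k1, k2, p1, p2, k3] as OpenCV has them; the pictures are not rectified), "extrinsics" (4x4, takes a point from world to camera coordinates). Camera axes: x right, y down, z forward; pixel columns grow to the right and rows downward; lengths in m; the calibration is good to about 2 mm. A picture is of the moment at which its call begins. camera_params takes no time and is no camera call.
A pose or a line that the arm cannot do raises manip.IKError and nothing moves.
- manip.close_job(): hands the job in; it is judged then, once.
Readings, each from a call of its own:
- status.get_clock(): time.
- status.get_joints(): joint angles.
- status.get_joint_vel(): joint speeds.
- status.get_effort(): joint torques, N m.
- status.get_tool_pos(): TCP position.
- status.get_tcp_rot(): TCP orientation.
- status.get_ft_force(): force on the tool from outside, world axes, zero at the start.
- status.get_ft_torque(): the same for the moment, N m.
- status.get_opening(): finger opening in m.
- status.get_grip_force(): force on a finger pad.
Only numpy, scipy, OpenCV 4.12 (cv2) and the standard library are available. Lean on these libraries where they do the work, as an engineer would, in place of code of your own. Each camera call takes 0.05 s, during which the arm holds its last target. There are 200 camera calls.

TASK

Gauge the tallest of the three kiln posts. Draw the winged locking pin that holds the height gauge's arm aside and park it, seated, in the notch of the gauge's pin rest; stand the post upright in the middle of the round anvil; swing the arm over it and gently lower the spindle until the sprung foot bears on the middle of the post's top, pushed in about half its travel. Leave the other posts and the ware around them where they stand.

Things in the scene. Friction and masses are not known exactly. Their poses are not given: they have to be found in the camera images.
- gauge: fixed grey swing-arm height gauge, base plate 205 x 186 mm, 16 mm thick. Origin on the bench top; x points from the anvil to the arm's pivot, z up. In this frame (mm): pivot axis at x 55, y 0; anvil centre -60, 0; pin rest at -40, -100; spindle with the arm at rest at 24, 111; pin's bore at 67, -44. Heights: arm 150 to 176, pivot cap to 183, spindle's boss 146 to 190
- notch_seat (a point): where the parked pin's axis belongs, on top of the pin rest: a 6 mm thick forked plate 85 mm above the bench, pedestal on its +x side. Axes as the gauge's. Its notch is a slot 11.5 mm wide, open to -x, which only the pin's neck can enter, sideways. The fork's round tips (17 mm across, 18 mm before the seat) stand 3 mm above the plate: the collar passes over them and drops behind them
- notch_mouth (a point): middle of the notch's mouth between the two fork tips, at the plate's top, 26 mm to -x of the seat; axes as the gauge's
- anvil_top (a point): centre of the flat top of the round steel anvil, 58 mm across, 22 mm above the bench
- lock_pin: loose steel pin, upright in the bore through the arm's tail and the flange below it, 0.75 mm play all round, drawn straight up. Origin on its axis at the underside of its collar (26 mm across, 5 mm thick), which rests on the arm 176 mm above the bench. Below the collar: neck 8 mm thick and 16 mm long, then shank 14 mm thick down to the tip, 50 mm below the origin
- pin_handle (a point): middle of the pin's black wing handle, 21 mm above the pin's origin: 44 mm along the pin's x, 13 mm thick along its y, 22 mm high
- gauge_arm (a joint): hinge of the arm about the upright pivot, rad, counter-clockwise from above; 0 at rest (pinned), 1.30 with the spindle over the anvil's centre, end stop at 1.75; spindle 115 mm from the pivot. Stays where it is left, moves with about 2 N at the knob
- spindle (a joint): upright slide of the graduated spindle in the arm's end, m, 0 fully up, growing downward to 0.072; stays where it is left (drag about 6 N). With the spindle at 0 and the foot free the foot's face is 135 mm above the bench, 113 mm above the anvil
- foot (a joint): sprung foot, m: 0 when free, grows as it is pushed up into the spindle to its stop at 0.014; spring 1.3 N at 0, 4.8 N at the stop. Half travel is 0.007. Post height = 0.113 - spindle + foot
- spindle_knob (a point): middle of the black round knob on top of the spindle, 30 mm across and 24 mm high, not turning on the spindle; 274 mm above the bench with the spindle at 0. It turns with the arm
- foot_face (a point): centre of the foot's flat underside, a steel disc 22 mm across
- post_a: kiln post, the tallest: cream upright block 36 x 36 mm, 80 mm high, with a 12 mm hole through its middle; origin at the centre of its underside, x and y square to its sides. It stands on the 12 mm thick plywood ware board
- post_b: like post_a but 62 mm high; leave it
- post_c: like post_a but 46 mm high; leave it
- pinch_pot: bystander to be left in place; origin at the centre of its underside; terracotta pinch pot 63 mm across, 46 mm high, on the board
- cone_pack: bystander to be left in place; origin at the centre of its underside; three small cones in a clay pad 24 x 73 mm (long along its y), 54 mm high, on the board
- glaze_jar: bystander to be left in place; origin at the centre of its underside; glaze jar with blue lid 49 mm across, 72 mm high, on the board
- tea_bowl: bystander to be left in place; origin at the centre of its underside; green tea bowl 84 mm across, 56 mm high, on the bench
- cup: bystander to be left in place; origin at the centre of its underside; grey-brown cup 71 mm across, 75 mm high, on the bench

How it is judged (in metres and radians):
At the end, for the whole second after the job is handed in: Pin seated in the notch: axis within 6 mm of the seat, collar within 2 mm of the plate, upright. Tallest post upright on the anvil, within 12 mm of its middle. Foot bears on the post within 10 mm of its centre, pushed in 3.5 to 10.5 mm. All released, at rest (horizontal distance between lock_pin and notch_seat below 0.006 m and z of lock_pin in the frame of notch_seat between -0.003 and 0.002 m and angle between lock_pin's own z axis and vertical below 0.12 rad and linear speed of each of lock_pin, post_a below 0.02 m/s and horizontal distance between post_a and anvil_top below 0.012 m and z of post_a in the frame of anvil_top between -0.003 and 0.003 m and angle between post_a's own z axis and vertical below 0.05 rad and horizontal distance between foot_face and post_a below 0.01 m and value of joint foot between 0.0035 and 0.0105 m and contact force between foot and post_a above 0.5 N); the robot touches nothing.
It fails at once if one of the two shorter posts is moved more than 20 mm (distance of any of post_b, post_c from where it was at the start of the episode above 0.02 m).
It fails at once if the pinch pot, cone pack or glaze jar is moved more than 20 mm (distance of any of pinch_pot, cone_pack, glaze_jar from where it was at the start of the episode above 0.02 m).
It fails at once if the cup is moved more than 20 mm (distance of cup from where it was at the start of the episode above 0.02 m).
It fails at once if the foot is pressed on the post with more than 15 N (contact force between foot and post_a above 15 N).
It also fails if it takes over 72 s, if anything falls off the work surface, if the arm or the gripper's body presses on something with over 40 N, if the wrist force passes 120 N, or if a joint passes its speed limit or range.

## Working session

There is one attempt and no reset: what is moved stays moved. The work goes in short steps, each a Python script; the robot and the scene stay as the last script left them, time stands still between calls to the robot, and variables do not carry over. Pictures are saved under pics/ and viewed, at most 10 in all, crops included, and the job is handed in when it is done.

```bash
mkdir -p pics; python3 - <<'E'
from workcell import manip, fingers, kinematics, imaging, status
import cv2,numpy as np
for n in("scene","top"):
    cv2.imwrite(f"pics/{n}0.png",imaging.capture(n)[:,:,::-1])
    p=imaging.camera_params(n);E=np.array(p["extrinsics"]);print(n,p["fx"],p["fy"],p["cx"],p["cy"],p["D"]);print(E.round(4).tolist(),"cam",(-E[:3,:3].T@E[:3,3]).round(3))
print(manip.grasp_offset,status.get_clock(),status.get_tcp_rot(),status.get_opening())
E
```

```text
scene 493.43902391101756 493.43902391101756 328.7382894082588 223.66619358589233 [-0.10173749  0.          0.          0.          0.        ]
[[0.7345, -0.6786, 0.004, -0.3279], [-0.3332, -0.3658, -0.869, 0.351], [0.5912, 0.637, -0.4948, 0.9587], [0.0, 0.0, 0.0, 1.0]] cam [-0.209 -0.705  0.781]
top 523.930433838932 523.930433838932 317.6506032359888 234.5691494041648 [-0.08597547  0.          0.          0.          0.        ]
[[0.4656, -0.8849, -0.015, -0.1988], [-0.703, -0.3595, -0.6137, 0.4737], [0.5377, 0.2963, -0.7894, 1.3914], [0.0, 0.0, 0.0, 1.0]] cam [-0.323 -0.418  1.386]
0.0187 0.1 [[-9.23490048e-01  3.83621300e-01 -9.10382565e-04]
 [ 3.83622380e-01  9.23487327e-01 -2.24207709e-03]
 [-1.93817673e-05 -2.41977901e-03 -9.99997072e-01]] 0.08532810990717309
```

View pics/scene0.png

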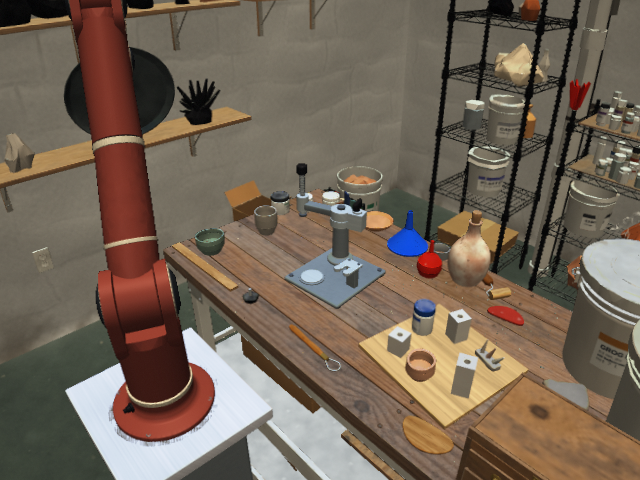

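View pics/top0.png

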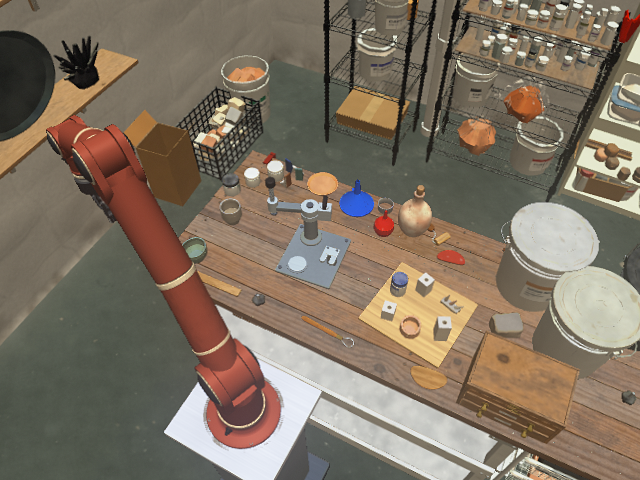

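The scene view shows the gauge around (335,250), with the pin handle near (357,203) and the knob at (302,170). The board is around (440,360) and the tallest post is near (465,375). In the top view the gauge is near (313,240) and the tall post near (443,327). I'll enlarge both for pixel picks.

```bash
python3 - <<'E'
import cv2,numpy as np
s=cv2.imread("pics/scene0.png");t=cv2.imread("pics/top0.png")
f=lambda i,x,y,w,h:cv2.resize(i[y:y+h,x:x+w],(800,600),interpolation=cv2.INTER_CUBIC)
cv2.imwrite("pics/c1.png",f(s,280,155,120,90*1)); 
# composite: gauge scene lower, gauge top, board scene, board top
g=lambda i,x,y,w,h:cv2.resize(i[y:y+h,x:x+w],(400,300),interpolation=cv2.INTER_CUBIC)
a=np.vstack([np.hstack([g(s,280,155,120,90),g(s,280,230,120,90)]),np.hstack([g(t,260,170,120,90),g(t,260,220,120,90)])])
cv2.imwrite("pics/c1.png",a)
a=np.hstack([cv2.resize(s[290:430,370:510],(400,400),interpolation=cv2.INTER_CUBIC),cv2.resize(t[255:395,360:500],(400,400),interpolation=cv2.INTER_CUBIC)])
cv2.imwrite("pics/c2.png",a)
E
```

```text
(no output)
```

View pics/c1.png

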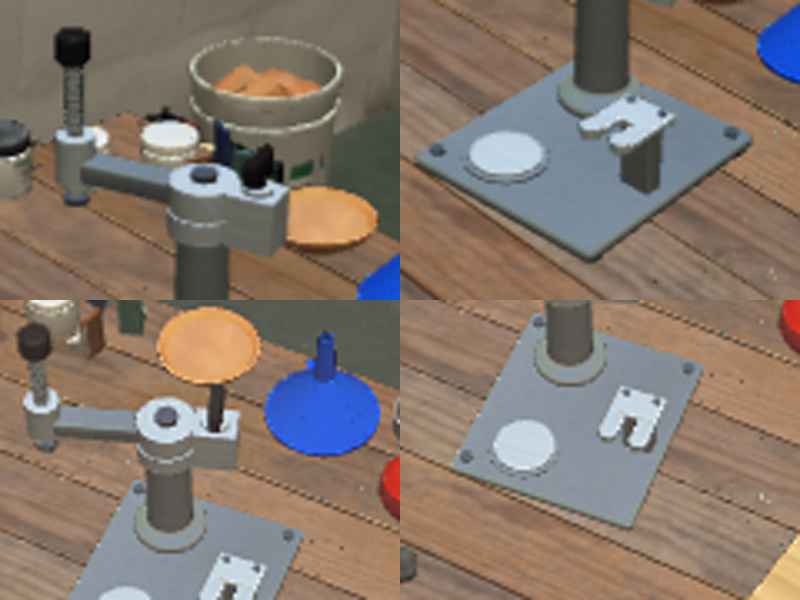

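View pics/c2.png

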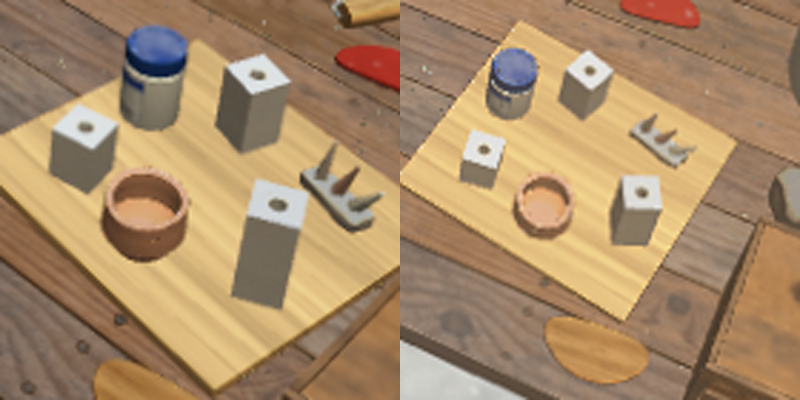

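The crops show the following, in crop coordinates:
- **c1, scene:** knob at (72,47), pivot screw at (204,174), dark pin handle at (262,165), anvil at (507,155).
- **c1, top:** anvil at (524,445), pivot at (165,415), handle at (215,405).
- **c2:** post_a's top hole is at (277,205) in the scene view and (641,193) in the top view.

Next I'll measure with masks.

```bash
cat > h.py <<'E'
from workcell import manip, fingers, kinematics, imaging, status
import cv2,numpy as np
from scipy.optimize import least_squares
P={n:imaging.camera_params(n) for n in("scene","top")}
def KD(n):
    p=P[n];return np.array([[p["fx"],0,p["cx"]],[0,p["fy"],p["cy"]],[0,0,1]]),np.array(p["D"]),np.array(p["extrinsics"])
def ray(n,uv):
    K,D,E=KD(n);q=cv2.undistortPoints(np.array(uv,float).reshape(-1,1,2),K,D).reshape(-1,2)
    d=np.c_[q,np.ones(len(q))]@E[:3,:3];return -E[:3,:3].T@E[:3,3],d
def plane(n,uv,z):
    c,d=ray(n,uv);return (c+d*((z-c[2])/d[:,2])[:,None])[:,:2]
def proj(n,X):
    K,D,E=KD(n);return cv2.projectPoints(np.array(X,float).reshape(-1,1,3),cv2.Rodrigues(E[:3,:3])[0],E[:3,3],K,D)[0].reshape(-1,2)
def tri(a,b):
    (c1,d1),(c2,d2)=ray("scene",[a]),ray("top",[b])
    A=[];B=[]
    for c,d in((c1,d1[0]),(c2,d2[0])):
        d=d/np.linalg.norm(d);M=np.eye(3)-np.outer(d,d);A.append(M);B.append(M@c)
    A=np.vstack(A);B=np.hstack(B);x=np.linalg.lstsq(A,B,rcond=None)[0];return x,np.linalg.norm(A@x-B)
def blob(img,mask,seed,r):
    m=np.zeros_like(mask);x,y=map(int,seed);m[y-r:y+r,x-r:x+r]=mask[y-r:y+r,x-r:x+r]
    k,l,st,ce=cv2.connectedComponentsWithStats(m.astype(np.uint8))
    i=1+np.argmin(np.linalg.norm(ce[1:]-seed,axis=1)-0.1*np.sqrt(st[1:,4]));return (l==i).astype(np.uint8),ce[i]
def T(x,y,a):
    c,s=np.cos(a),np.sin(a);return lambda q:np.c_[np.atleast_2d(q)[:,:2]@np.array([[c,s],[-s,c]])+[x,y],np.atleast_2d(q)[:,2]]
E
python3 - <<'E'
from h import *
I={"scene":cv2.imread("pics/scene0.png"),"top":cv2.imread("pics/top0.png")}
o=lambda u,v,s,x,y:((u+.5)/s-.5+x,(v+.5)/s-.5+y)
s1=120/400;s1=1/s1;s2=400/140
pts={"scene":dict(anvil=o(107,155,s1,280,230),piv=o(204,174,s1,280,155),knob=o(72,47,s1,280,155),c1=o(17,158,s1,280,230),c2=o(350,135,s1,280,230),c3=o(195,255,s1,280,230)),
"top":dict(anvil=o(124,145,s1,260,220),piv=o(166,115,s1,260,170),knob=o(34,42,s1,260,170),c1=o(55,167,s1,260,220),c2=o(302,72,s1,260,220),c3=o(228,225,s1,260,220))}
for k in pts["top"]:
    x,e=tri(pts["scene"][k],pts["top"][k]);print(k,x.round(4),round(e,4))
# post_a top, several thresholds
seed={"scene":o(277,200,s2,370,290),"top":o(241,193,s2,360,255)}
for n in I:
    g=I[n].min(2)
    m,c=blob(I[n],g>165,seed[n],14);m=cv2.morphologyEx(m,cv2.MORPH_CLOSE,np.ones((5,5)))
    cn=max(cv2.findContours(m,0,2)[0],key=cv2.contourArea).reshape(-1,2)
    q=plane(n,cn,0.092);r=cv2.minAreaRect((q*1000).astype(np.float32));print(n,"post",c,"n",m.sum(),r)
    print("hole",plane(n,[seed[n]],0.092))
    m,c=blob(I[n],g>165,pts[n]["anvil"],16)
    cn=max(cv2.findContours(m,0,2)[0],key=cv2.contourArea).reshape(-1,2);q=plane(n,cn,0.022)
    print("anvil",c,cv2.fitEllipse((q*1000).astype(np.float32)))
# gauge fit with 2 views
G=dict(anvil=(-.06,0,.022),piv=(.055,0,.185),knob=(.024,.111,.274))
def res(v):
    f=T(*v);return np.hstack([(proj(n,f(G[k]))-pts[n][k]).ravel() for n in I for k in G])
a=tri(pts["scene"]["anvil"],pts["top"]["anvil"])[0];p=tri(pts["scene"]["piv"],pts["top"]["piv"])[0];d=p-a
s=least_squares(res,[(a[0]+p[0])/2,(a[1]+p[1])/2,np.arctan2(d[1],d[0])]);print("gauge",s.x,np.degrees(s.x[2]),s.fun.round(1))
f=T(*s.x)
c=f(np.array([(sx*.1025,sy*.093,.016) for sx in(-1,1) for sy in(-1,1)]));
for n in I: print(n,"proj pin",proj(n,f([.067,-.044,.197])),"seat",proj(n,f([-.04,-.1,.085])))
print(f([[.067,-.044,.176],[-.04,-.1,.085],[-.066,-.1,.085],[-.06,0,.022]]))
x,y=proj("scene",f([.067,-.044,.197]))[0].astype(int);X,Y=proj("top",f([.067,-.044,.197]))[0].astype(int)
cv2.imwrite("pics/pin.png",np.hstack([cv2.resize(I[n][b-20:b+20,a-20:a+20],(400,400),interpolation=cv2.INTER_CUBIC) for n,a,b in(("scene",x,y),("top",X,Y))]));print(x,y,X,Y)
E
```

```text
anvil [0.477  0.0999 0.02  ] 0.0011
piv [0.5913 0.1115 0.1808] 0.0003
knob [0.5483 0.2181 0.2672] 0.0003
c1 [0.425  0.1468 0.018 ] 0.0006
c2 [ 0.6311 -0.0154  0.025 ] 0.0037
c3 [ 0.4505 -0.0262  0.0087] 0.0035
scene post [466.82627119 360.83898305] n 261 ((448.9949951171875, -387.39178466796875), (36.88666915893555, 36.45121383666992), 25.31558609008789)
hole [[ 0.45111185 -0.38543636]]
anvil [311.45070423 275.54929577] ((477.3744812011719, 100.58209228515625), (53.951210021972656, 54.63557434082031), 99.04408264160156)
top post [444.31428571 321.50714286] n 155 ((448.31146240234375, -387.80169677734375), (34.477294921875, 35.959686279296875), 26.81131362915039)
hole [[ 0.44578044 -0.38808887]]
anvil [296.8028169  263.08920188] ((475.51519775390625, 99.45233154296875), (54.414024353027344, 55.32149887084961), 61.68670654296875)
gauge [0.53315381 0.10245205 0.10884524] 6.236372775636934 [-0.3  0.7 -0.2 -0.6 -0.4 -1.7  0.7  0.8  0.4  0.2  0.1 -0.6]
scene proj pin [[356.97321142 205.7764393 ]] seat [[346.494732   268.18886075]]
top proj pin [[324.72483353 202.78045303]] seat [[329.43495808 256.7342314 ]]
[[ 0.60453705  0.06599068  0.176     ]
 [ 0.50425356 -0.00130139  0.085     ]
 [ 0.47840742 -0.00412578  0.085     ]
 [ 0.47350887  0.09593423  0.022     ]]
356 205 324 202
```

View pics/pin.png

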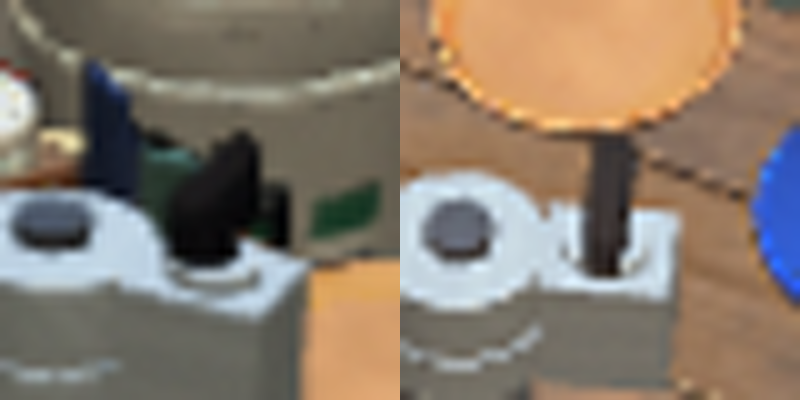

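The pin crop shows the handle running from a near bottom end to a far top end. In the scene view that is about (356.5,210.5) to (360.5,198.5), in the top view (324.4,209.2) to (325.3,195.5). I'll refine the gauge fit and the handle direction, then move above the pin.

```bash
cat >> h.py <<'E'
def R(b): # tool down, closing line at azimuth b (deg)
    y=np.array([np.cos(np.radians(b)),np.sin(np.radians(b)),0]);z=np.array([0,0,-1.]);return np.c_[np.cross(y,z),y,z]
def st(m=""): print(m,"t",round(status.get_clock(),2),"tcp",np.round(status.get_tool_pos(),4),"F",np.round(status.get_ft_force(),1),"op",round(status.get_opening(),4),"g",round(status.get_grip_force(),1))
E
python3 - <<'E'
from h import *
I={"scene":cv2.imread("pics/scene0.png"),"top":cv2.imread("pics/top0.png")}
kn={}
for n,s in(("scene",(301.6,169.1)),("top",(270.2,182.6))):
    m,c=blob(I[n],I[n].max(2)<75,np.array(s),9);ys,xs=np.nonzero(m);kn[n]=((xs.min()+xs.max())/2,(ys.min()+ys.max())/2);print("knob",kn[n],m.sum(),np.ptp(xs)+1,np.ptp(ys)+1)
an={}
for n,xy in(("scene",(.4774,.1006)),("top",(.4755,.0995))): an[n]=proj(n,[*xy,.022])[0]
pv={"scene":(340.9,207.0),"top":(309.5,204.3)}
pv["top"]=(324-20+(458-400)/10-.45,202-20+22.7-.0);pv["scene"]=(356-20+5.3-.45,205-20+21.5)
print("tri",tri(kn["scene"],kn["top"]),tri(pv["scene"],pv["top"]),tri(an["scene"],an["top"]))
obs={"anvil":an,"piv":pv,"knob":kn};G=dict(anvil=(-.06,0,.022),piv=(.055,0,.184),knob=(.024,.111,.274))
def res(v): return np.hstack([(proj(n,T(*v)(G[k]))-obs[k][n]).ravel() for n in I for k in G])
s=least_squares(res,[.533,.102,.11]);f=T(*s.x);print("gauge",s.x.round(4),np.degrees(s.x[2]),s.fun.round(1))
print(f([[.067,-.044,.176],[-.04,-.1,.085],[-.06,0,.022],[.024,.111,.274]]).round(4))
ft=tri((360.5,198.3),(325.3,195.5));nb=tri((356.5,210.5),(324.4,209.2));print("far top",ft,"near bot",nb)
for n,a,b in(("scene",(360.5,198.3),(356.3,201.8)),("scene",(360.5,198.3),(356.5,210.5)),("top",(325.3,195.5),(324.4,209.2))):
    p=plane(n,[a],.208)[0];q=plane(n,[b],.208 if b[1]<205 else .186)[0];print(n,p.round(4),q.round(4),np.linalg.norm(p-q),np.degrees(np.arctan2(*(p-q)[::-1])))
o=lambda u,v,x,y:((u+.5)*.35-.5+x,(v+.5)*.35-.5+y)
print("pot",plane("scene",[o(146,195,370,290)],.058),plane("top",[o(144,200,360,255)],.058))
for b in(115,120,-60,-65): 
  for p in((.604,.066,.27),(.504,-.001,.11)):
    j=kinematics.ik(p,R(b));print(b,None if j is None else np.round(j,0))
for b in(26,-154,116,-64):
  for p in((.4487,-.3876,.05),(.476,.1,.06)):
    j=kinematics.ik(p,R(b));print(b,None if j is None else np.round(j,0))
E
```

```text
knob (np.float64(301.0), np.float64(170.0)) 128 11 15
knob (np.float64(270.0), np.float64(182.5)) 91 11 12
tri (array([0.54973613, 0.21976962, 0.26314194]), np.float64(0.0010130182779769777)) (array([0.58806452, 0.10932077, 0.18343156]), np.float64(0.0014583647795451224)) (array([0.47502555, 0.09863442, 0.02386876]), np.float64(0.0008319430746536646))
gauge [0.533  0.1025 0.1124] 6.438509292945704 [ 0.   1.4 -0.3  0.1 -0.4 -2.9  0.7  0.9  0.4 -0.2 -0.2 -0.7]
[[ 0.6045  0.0663  0.176 ]
 [ 0.5044 -0.0013  0.085 ]
 [ 0.4734  0.0958  0.022 ]
 [ 0.5444  0.2155  0.274 ]]
far top (array([0.6224261 , 0.07243637, 0.20955219]), np.float64(0.001172673230514432)) near bot (array([0.58906774, 0.0562887 , 0.19130062]), np.float64(0.004433632797131322))
scene [0.6258 0.0746] [0.6036 0.0679] 0.02316580514408726 16.570350434348647
scene [0.6258 0.0746] [0.6003 0.063 ] 0.02795932013304447 24.300492941635014
top [0.6228 0.0734] [0.5898 0.0595] 0.035783644876276194 22.75546329548998
pot [[ 0.41998503 -0.30228465]] [[ 0.41479163 -0.30370563]]
115 [ -5.  30.  -5.  86.   3.  65. 104.]
115 [  4.  32.  -9. 113.   8.  35. 104.]
120 [ -4.  30.  -6.  86.   3.  65. 109.]
120 [  4.  32. -10. 113.   9.  35. 108.]
-60 [-30.  33.  38.  87. -21.  67. -49.]
-60 [-22.  35.  30. 114. -28.  38. -34.]
-65 [-30.  33.  38.  87. -22.  68. -54.]
-65 [-23.  35.  31. 114. -29.  38. -39.]
26 [ 29.  44.  16. 102. -18.  37.  81.]
26 [-20.  36.   8. 118. -11.  26.  22.]
-154 [  5.  61.  65. 102. -63.  62. -60.]
-154 [  7.  40. -32. 117.  38.  33. 154.]
116 [ 44.  43.  -9. 101.  11.  37. 145.]
116 [ -8.  36. -10. 118.  13.  27.  89.]
-64 [ 18.  48.  35. 102. -38.  43.   9.]
-64 [-31.  38.  25. 119. -32.  30. -46.]
```

```bash
python3 - <<'E'
from h import *
an={"scene":proj("scene",[.4774,.1006,.022])[0],"top":proj("top",[.4755,.0995,.022])[0]}
pv={"scene":(340.85,206.5),"top":(309.35,204.7)}
for kn in({"scene":(301.0,169.5),"top":(270,182.5)},{"scene":(301.4,168.8),"top":(270,182.5)}):
  obs={"anvil":an,"piv":pv,"knob":kn}
  for mode in(0,1):
    def res(v):
        G=dict(anvil=(-.06,0,.022),piv=(.055,0,.184),knob=(.024,.111,v[3] if mode else .274))
        return np.hstack([(proj(n,T(*v[:3])(G[k]))-obs[k][n]).ravel() for n in an for k in G])
    s=least_squares(res,[.533,.102,.11,.27],x_scale=.01);f=T(*s.x[:3]);print(mode,s.x.round(4),s.fun.round(1))
  print(f([[.067,-.044,.176],[-.04,-.1,.085],[-.06,0,.022],[.024,.111,.274]]).round(4))
I=[cv2.imread("pics/scene0.png")[155:220,285:345],cv2.imread("pics/top0.png")[170:235,255:315]]
cv2.imwrite("pics/k.png",np.hstack([cv2.resize(i,(400,433),interpolation=cv2.INTER_CUBIC) for i in I]))
manip.reach([.605,.067,.275],R(115))
fingers.set_gripper(.05);st()
for n in an: cv2.imwrite(f"pics/{n}1.png",imaging.capture(n)[:,:,::-1])
s=cv2.imread("pics/scene1.png")[150:230,305:405];t=cv2.imread("pics/top1.png")[150:230,275:375]
cv2.imwrite("pics/hov.png",np.vstack([np.hstack([cv2.resize(i,(400,320),interpolation=cv2.INTER_CUBIC) for i in(s,t)]),cv2.resize(np.hstack(I),(800,280*1),interpolation=cv2.INTER_CUBIC)]))
E
```

```text
0 [0.5331 0.1027 0.1112 0.27  ] [ 0.   1.3 -0.3  0.1 -0.3 -2.5  0.6  0.9  0.4 -0.2 -0.2 -0.8]
1 [0.5347 0.1049 0.0959 0.2658] [-0.3  0.6 -0.2 -0.3  0.2 -0.1  0.   0.2  0.2 -0.7  0.   0.2]
[[0.6056 0.0675 0.176 ]
 [0.5045 0.0015 0.085 ]
 [0.475  0.0992 0.022 ]
 [0.548  0.2177 0.274 ]]
0 [0.5333 0.1029 0.1062 0.27  ] [-0.1  1.2 -0.2  0.1 -0.5 -1.9  0.5  0.8  0.4 -0.3 -0.1 -1. ]
1 [0.5347 0.1047 0.0934 0.2671] [-0.3  0.6 -0.1 -0.3 -0.1  0.1  0.   0.2  0.3 -0.7  0.1 -0.2]
[[0.6055 0.0672 0.176 ]
 [0.5042 0.0014 0.085 ]
 [0.4749 0.0991 0.022 ]
 [0.5482 0.2175 0.274 ]]
 t 2.83 tcp [0.605  0.0671 0.275 ] F [ 0.6  0.6 -0.2] op 0.0496 g 0.0
```

View pics/hov.png

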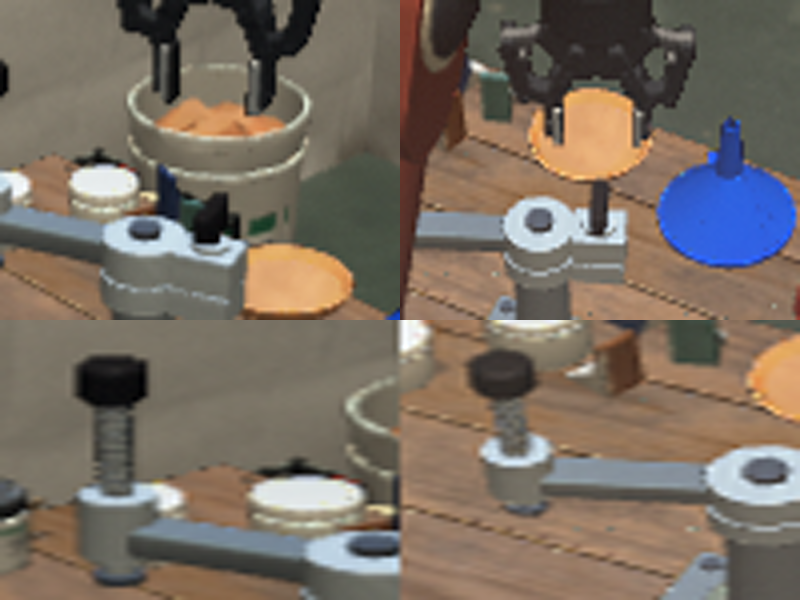

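The fingers straddle the handle: their midpoint is at crop x 211 in the scene view and 597 in the top view, and the handle is at 212 and 598. The knob seems to sit slightly below 274 mm, so I'll use the free-height fit and push it to an absolute height later. Next I'll draw the pin.

```bash
python3 - <<'E'
from h import *
x,y=.6056,.0674
manip.move_linear([x,y,.25],R(113));manip.move_linear([x,y,.185],v=.1);st("down")
fingers.set_gripper(.005,60);st("grip")
manip.move_linear([x,y,.215],v=.06);st("up30")
manip.move_linear([x,y,.255],v=.1);st("up")
# toward the notch: 45 mm outside of the seat
f=T(.5347,.1049,.0947);seat=f([-.04,-.1,.085])[0];ap=f([-.081,-.1,.085])[0];print(seat,ap)
manip.move_linear([ap[0],ap[1],.255],v=.2)
manip.move_linear([ap[0],ap[1],.155],v=.15);st("ap")
for n in("scene","top"): cv2.imwrite(f"pics/{n}2.png",imaging.capture(n)[:,:,::-1])
s=cv2.imread("pics/scene2.png")[215:295,295:375];t=cv2.imread("pics/top2.png")[205:285,280:360]
cv2.imwrite("pics/ap.png",np.hstack([cv2.resize(i,(400,400),interpolation=cv2.INTER_CUBIC) for i in(s,t)]))
E
```

```text
down t 4.05 tcp [0.6063 0.0675 0.1858] F [ 0.5 -0.1 -0.4] op 0.0498 g 0.0
grip t 4.47 tcp [0.606  0.0674 0.1858] F [-1.4 -0.6  2.6] op 0.0116 g 59.9
up30 t 5.12 tcp [0.6061 0.0676 0.2158] F [2.7 1.1 0.6] op 0.0119 g 59.4
up t 5.67 tcp [0.6046 0.0671 0.2542] F [ 0.7  0.7 -1.3] op 0.0121 g 59.3
[0.50433508 0.00156573 0.085     ] [ 0.46351879 -0.00231117  0.085     ]
ap t 7.43 tcp [ 0.4645 -0.002   0.1554] F [-0.4 -0.8 -0.1] op 0.0116 g 59.3
```

View pics/ap.png

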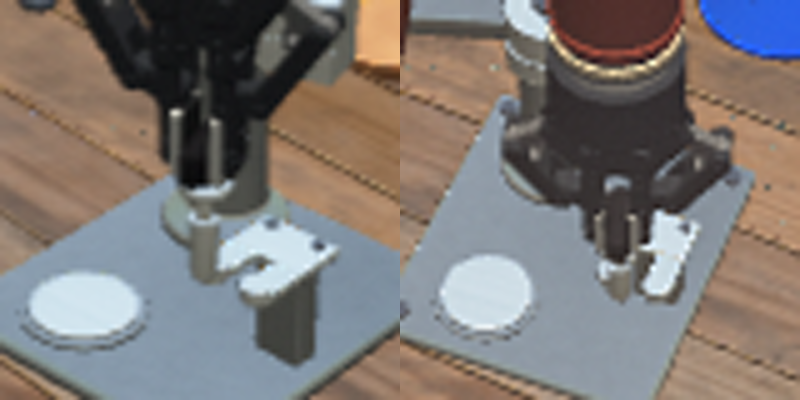

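The pin is held upright beside the fork. In the scene crop the collar is at (205,190), the shank tip at (205,278) and the fork tips near (228,265) and (252,288). I'll refine the gauge's yaw from the base-plate edges and locate the fork and pin in the same pictures.

```bash
python3 - <<'E'
from h import *
g0=np.array([.5347,.1049,.0947]);c,s=np.cos(g0[2]),np.sin(g0[2]);Rg=np.array([[c,s],[-s,c]])
loc=lambda q:(q-g0[:2])@Rg.T*1000   # world->gauge mm
for n in("scene","top"):
    im=cv2.imread(f"pics/{n}0.png").astype(int);m=((im[:,:,0]-im[:,:,2])>-6).astype(np.uint8)
    cn=np.vstack([k.reshape(-1,2) for k in cv2.findContours(m,cv2.RETR_EXTERNAL,cv2.CHAIN_APPROX_NONE)[0]]).astype(float)
    q=loc(plane(n,cn,.016))
    for nm,ax,val,lim in(("y-",1,-93,(-80,70)),("y+",1,93,(-80,60)),("x-",0,-102.5,(-80,80))):
        w=q[(abs(q[:,ax]-val)<7)&(q[:,1-ax]>lim[0])&(q[:,1-ax]<lim[1])]
        if len(w)>8:
            p=np.polyfit(w[:,1-ax],w[:,ax],1);r=w[:,ax]-np.polyval(p,w[:,1-ax]);w=w[abs(r)<2];p=np.polyfit(w[:,1-ax],w[:,ax],1)
            print(n,nm,len(w),"slope deg",round(np.degrees(p[0]),2),"at mid",round(p[1],2))
    g=cv2.imread(f"pics/{n}0.png").min(2)
    sd=proj(n,T(*g0)([-.035,-.1,.085]))[0]
    m,cc=blob(None,g>150,sd,14);ys,xs=np.nonzero(m);q=loc(plane(n,np.c_[xs,ys],.085))
    cn=max(cv2.findContours(m,0,1)[0],key=cv2.contourArea).reshape(-1,2);ql=loc(plane(n,cn,.085))
    print(n,"plate x",ql[:,0].min(),ql[:,0].max(),"y",ql[:,1].min(),ql[:,1].max(),cv2.minAreaRect(ql.astype(np.float32)))
    for a,b in((-66,-58),(-58,-50),(-50,-42),(-40,-32),(-32,-24)):
        w=q[(q[:,0]>a)&(q[:,0]<b)]
        if len(w):print("  x",a,b,"y",w[:,1].min().round(1),w[:,1].max().round(1),"mean",w[:,1].mean().round(1))
z=.0956+.025
for n,uv in(("scene",(295+204.5/5-.4,215+250/5-.4)),("top",(280+220/5-.4,205+284/5-.4))): print("pin mid-shank",n,plane(n,[uv],z),loc(plane(n,[uv],z)))
E
```

```text
scene x- 32 slope deg 0.71 at mid -107.54
scene plate x -58.72934346730554 -1.5499421869379952 y -121.54956198640734 -73.76657368236573 ((-30.383453369140625, -97.91932678222656), (47.51918029785156, 57.2351188659668), 89.04910278320312)
  x -66 -58 y -113.3 -81.3 mean -100.5
  x -58 -50 y -120.5 -73.8 mean -96.7
  x -50 -42 y -121.4 -76.4 mean -99.3
  x -40 -32 y -119.7 -76.2 mean -97.3
  x -32 -24 y -120.6 -77.0 mean -99.7
top x- 38 slope deg -0.41 at mid -104.33
top plate x -62.415107405216894 -2.3065648854637093 y -122.0533280996336 -76.52612570932818 ((-32.33782196044922, -99.29296875), (45.4770393371582, 60.122310638427734), 89.91504669189453)
  x -66 -58 y -118.6 -79.3 mean -98.5
  x -58 -50 y -121.4 -76.5 mean -99.0
  x -50 -42 y -121.5 -76.5 mean -99.1
  x -40 -32 y -121.8 -76.5 mean -99.2
  x -32 -24 y -121.9 -76.6 mean -99.3
pin mid-shank scene [[ 0.45898009 -0.00919429]] [[ -86.16921537 -106.42310982]]
pin mid-shank top [[ 0.45878961 -0.00505794]] [[ -85.96771634 -102.28727993]]
```

The fork's centre line is at y ≈ -99 mm with a yaw error under 0.5°. The shank's true mid-height is 0.1126 m rather than the 0.1206 m I used. Corrected for that, both views put the pin at the TCP to within about 1.5 mm. I'll slide it in and watch the force.

```bash
python3 - <<'E'
from h import *
f=T(.5347,.1049,.0947);Y=-.0995
def go(x,z,v):
    q=f([x,Y,0])[0];manip.move_linear([q[0]+.0004,q[1],z],v=v)
go(-.081,.1014,.1);manip.pause(.2);st("low")
for x in(-.07,-.062,-.054,-.047,-.040):
    go(x,.1014,.05);st(x)
    F=status.get_ft_force()
    if np.hypot(F[0],F[1])>12: print("stop");break
E
```

```text
low t 8.42 tcp [ 0.4644 -0.0018  0.1021] F [-0.2  0.1 -1. ] op 0.0119 g 59.3
-0.07 t 8.78 tcp [ 0.4754 -0.0007  0.1014] F [-0.5 -0.4 -0.9] op 0.0117 g 59.3
-0.062 t 9.09 tcp [4.832e-01 1.000e-04 1.014e-01] F [-0.3  1.  -1.3] op 0.012 g 59.3
-0.054 t 9.4 tcp [0.4912 0.0008 0.1014] F [-0.1  1.2 -1. ] op 0.0118 g 59.3
-0.047 t 9.69 tcp [0.4981 0.0015 0.1014] F [-1.1 -0.2 -0.7] op 0.0117 g 59.3
-0.04 t 9.98 tcp [0.505  0.0021 0.1013] F [ 0.1  0.1 -0.9] op 0.0118 g 59.3
```

```bash
python3 - <<'E'
from h import *
p=np.array(status.get_tool_pos())
for z in(.098,.0965,.0955,.0948,.0942,.0936):
    p[2]=z;manip.move_linear(p,v=.03);st(z)
    if status.get_ft_force()[2]>5: break
for n in("scene","top"): cv2.imwrite(f"pics/{n}3.png",imaging.capture(n)[:,:,::-1])
s=cv2.imread("pics/scene3.png")[215:295,295:375];t=cv2.imread("pics/top3.png")[205:285,280:360]
cv2.imwrite("pics/seat.png",np.hstack([cv2.resize(i,(400,400),interpolation=cv2.INTER_CUBIC) for i in(s,t)]))
E
```

```text
0.098 t 10.25 tcp [0.5049 0.0021 0.0978] F [-0.1 -0.9 -1.1] op 0.0118 g 59.3
0.0965 t 10.5 tcp [0.505  0.0021 0.0964] F [ 0.1 -1.  -1.3] op 0.0118 g 59.3
0.0955 t 10.75 tcp [0.505  0.0021 0.0954] F [ 0.7  0.1 -0.5] op 0.0124 g 59.3
0.0948 t 11.0 tcp [0.5052 0.0021 0.0948] F [ 0.4  0.4 -0.6] op 0.0118 g 59.4
0.0942 t 11.25 tcp [0.5052 0.0021 0.0947] F [-0.3 -1.6  4.5] op 0.0116 g 60.1
0.0936 t 11.5 tcp [0.5052 0.0021 0.0947] F [-2.5  0.3  8.5] op 0.0117 g 61.0
```

View pics/seat.png

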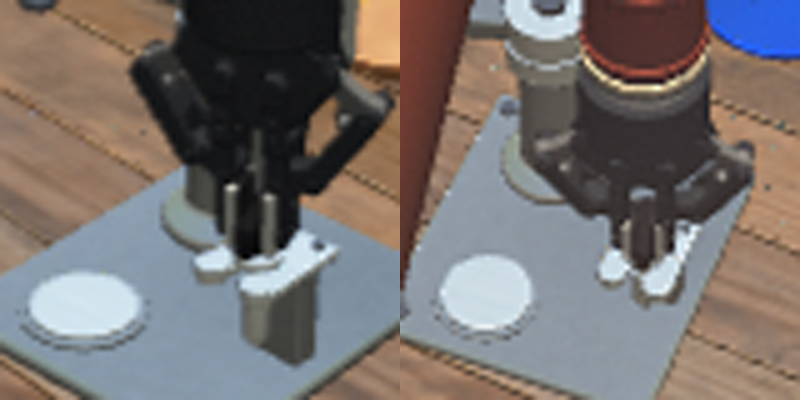

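The collar met the plate with the TCP at 0.0947 m, within 0.1 mm of the expected height, so it is on the plate and not on the tips. The picture shows the handle above the plate between the tines. Next I release and fetch post_a, closing along azimuth 26°, away from the pot.

```bash
python3 - <<'E'
from h import *
p=np.array(status.get_tool_pos())
fingers.set_gripper(.035);manip.pause(.2)
manip.move_linear([p[0],p[1],.16],v=.1);manip.move_linear([p[0],p[1],.25],v=.25);st("off pin")
manip.reach([.4487,-.3876,.2],R(26));fingers.set_gripper(.06);st()
manip.move_linear([.4487,-.3876,.05],v=.12);st("at post")
fingers.set_gripper(.02,50);st("grip")
manip.move_linear([.4487,-.3876,.10],v=.08);manip.move_linear([.4487,-.3876,.25],v=.2);st("lift")
for n in("scene","top"): cv2.imwrite(f"pics/{n}4.png",imaging.capture(n)[:,:,::-1])
s=cv2.imread("pics/scene4.png")[200:440,300:540];t=cv2.imread("pics/top4.png")[200:440,260:500]
cv2.imwrite("pics/lift.png",np.hstack([cv2.resize(i,(400,400)) for i in(s,t)]))
E
```

```text
off pin t 13.47 tcp [0.5048 0.002  0.2497] F [0.2 0.  0.1] op 0.0355 g 0.0
 t 15.32 tcp [ 0.449  -0.3872  0.2001] F [0.4 0.1 0. ] op 0.0599 g 0.0
at post t 16.72 tcp [ 0.4491 -0.3881  0.0508] F [-0.6  0.2 -0.3] op 0.06 g 0.0
grip t 17.05 tcp [ 0.4489 -0.3879  0.0507] F [-1.2 -0.6  3.7] op 0.0355 g 51.2
lift t 18.73 tcp [ 0.448  -0.3867  0.2485] F [-0.1 -0.3 -1.7] op 0.0353 g 50.8
```

View pics/lift.png

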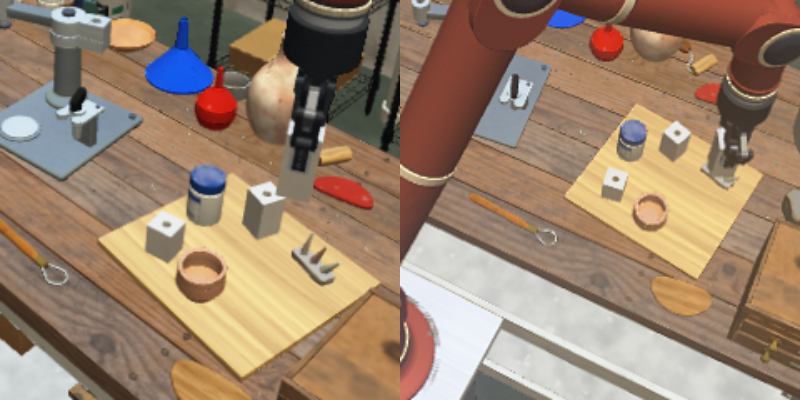

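post_a is in the gripper, the neighbours are undisturbed, and the pin stands in its rest. Next I place the post.

```bash
python3 - <<'E'
from h import *
A=[.4757,.0996]
manip.move_linear([*A,.25],v=.25);manip.move_linear([*A,.075],v=.15);st("above")
for z in(.064,.062,.061,.0602,.0595,.059):
    manip.move_linear([*A,z],v=.03);F=status.get_ft_force()[2]
    if F>4: break
st("touch");fingers.set_gripper(.06);manip.pause(.2)
manip.move_linear([*A,.17],v=.15);manip.move_linear([*A,.3],v=.25);st("up")
f=T(.5347,.1049,.0947);piv=f([.055,0,0])[0];r=.115
ph=np.degrees(.0947)+np.degrees(np.arctan2(.111,-.031))
for d in np.linspace(0,74.5,5):
    a=ph+d;q=piv[:2]+r*np.array([np.cos(np.radians(a)),np.sin(np.radians(a))])
    print(round(a,1),q.round(4),[None if (j:=kinematics.ik([*q,.256],R(b))) is None else np.round(j).tolist() for b in(a-90,a+90)])
for n in("scene","top"): cv2.imwrite(f"pics/{n}5.png",imaging.capture(n)[:,:,::-1])
for n,uv in(("scene",0),("top",0)):
    im=cv2.imread(f"pics/{n}5.png");sd=proj(n,[*A,.102])[0];m,c=blob(None,im.min(2)>165,sd,14);m=cv2.morphologyEx(m,cv2.MORPH_CLOSE,np.ones((5,5)))
    cn=max(cv2.findContours(m,0,2)[0],key=cv2.contourArea).reshape(-1,2);print(n,cv2.minAreaRect((plane(n,cn,.102)*1000).astype(np.float32)))
E
```

```text
above t 22.24 tcp [0.4764 0.0996 0.0757] F [ 1.1 -0.8 -1. ] op 0.036 g 50.8
touch t 23.51 tcp [0.4758 0.0996 0.0607] F [-1.1 -0.6  4.6] op 0.0354 g 51.3
up t 25.62 tcp [0.4746 0.0995 0.2983] F [-0.7  0.1  0.5] op 0.0603 g 0.0
111.0 [0.5482 0.2174] [[-34.0, 29.0, 16.0, 90.0, -9.0, 62.0, 5.0], [12.0, 42.0, -66.0, 89.0, 39.0, 75.0, 142.0]]
129.7 [0.5161 0.1986] [[-32.0, 25.0, 12.0, 96.0, -6.0, 59.0, 22.0], [-56.0, 34.0, 55.0, 97.0, -30.0, 65.0, -134.0]]
148.3 [0.4916 0.1706] [[-28.0, 22.0, 9.0, 101.0, -4.0, 57.0, 41.0], [-54.0, 29.0, 50.0, 102.0, -25.0, 61.0, -117.0]]
166.9 [0.4774 0.1362] [[-23.0, 20.0, 6.0, 104.0, -2.0, 56.0, 61.0], [-50.0, 25.0, 46.0, 105.0, -21.0, 58.0, -99.0]]
185.5 [0.475 0.099] [[-16.0, 19.0, 2.0, 106.0, -1.0, 55.0, 82.0], [-44.0, 23.0, 41.0, 107.0, -18.0, 57.0, -79.0]]
scene ((477.45745849609375, 101.35556030273438), (35.52422332763672, 36.46342849731445), 25.245206832885742)
top ((474.6539611816406, 101.84823608398438), (34.01316833496094, 41.512332916259766), 20.666175842285156)
```

The post stands on the anvil: the views put its top within about 2.5 mm of the target and the touch height was right. Next I cage the knob and swing the arm.

```bash
python3 - <<'E'
from h import *
f=T(.5347,.1049,.0947);piv=f([.055,0,0])[0];r=.115
ph=np.degrees(.0947)+np.degrees(np.arctan2(.111,-.031))
q=lambda a:piv[:2]+r*np.array([np.cos(np.radians(a)),np.sin(np.radians(a))])
manip.reach([*q(ph),.34],R(ph-90));fingers.set_gripper(.05)
manip.move_linear([*q(ph),.258],v=.12);st("over knob")
fingers.set_gripper(.034,20);st("cage")
if np.linalg.norm(status.get_ft_force())<15:
    for d in np.linspace(0,74.5,10)[1:]:
        a=ph+d;manip.move_linear([*q(a),.258],R(a-90),v=.08)
        F=status.get_ft_force()
        print(round(a,1),np.round(F,1))
        if np.linalg.norm(F)>20: print("STOP");break
fingers.set_gripper(.02,25);manip.pause(.2);st("centred")
fingers.set_gripper(.045);manip.move_linear([*q(ph+74.5),.32],v=.12);fingers.set_gripper(0,30);st("closed")
for n in("scene","top"): cv2.imwrite(f"pics/{n}6.png",imaging.capture(n)[:,:,::-1])
s=cv2.imread("pics/scene6.png")[175:295,270:390];t=cv2.imread("pics/top6.png")[175:295,250:370]
cv2.imwrite("pics/swing.png",np.hstack([cv2.resize(i,(400,400),interpolation=cv2.INTER_CUBIC) for i in(s,t)]))
E
```

```text
over knob t 27.45 tcp [0.5488 0.2175 0.2589] F [ 1.   0.3 -0.1] op 0.0498 g 0.0
cage t 27.75 tcp [0.5484 0.2175 0.2586] F [ 0.5 -0.6  0.4] op 0.0341 g 0.0
119.3 [0.3 1.  0.4]
127.6 [-0.2  0.6 -0.4]
135.9 [ 0.2 -1.1  0.4]
144.1 [1.1 0.7 0.6]
152.4 [ 0.1 -0.2 -0.5]
160.7 [-0.   0.5 -0.7]
169.0 [0.5 0.3 0.4]
177.3 [ 0.1 -0.7 -0.1]
185.5 [-0.2 -0.4  0. ]
centred t 31.39 tcp [0.4751 0.0998 0.2581] F [0.5 2.1 1.3] op 0.0287 g 24.9
closed t 32.87 tcp [0.475  0.099  0.3199] F [ 0.4  1.  -0.2] op 0.0 g 0.0
```

View pics/swing.png

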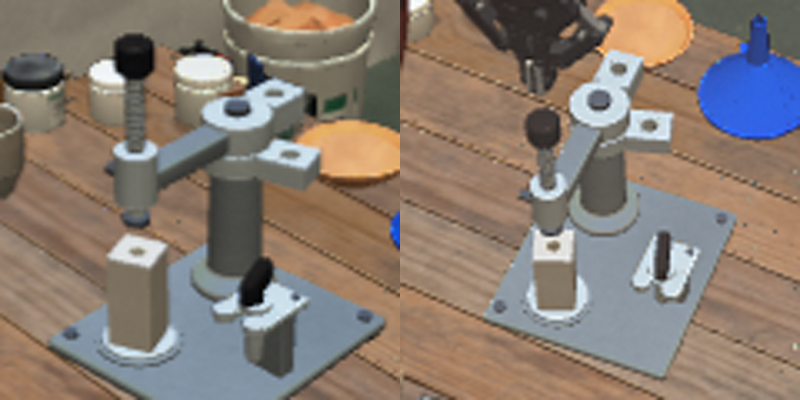

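The arm now stands over the post, the foot is above the post's hole, and the pin sits upright in the fork. Next I press the knob down with shut fingers. The top should start near z = 0.286 (spindle 0), and the target is z = 0.246.

```bash
python3 - <<'E'
from h import *
p=[.475,.0992]
manip.move_linear([*p,.292],v=.1);manip.pause(.2);st()
for z in np.r_[np.arange(.289,.2459,-.003),.246]:
    manip.move_linear([*p,z],v=.03);F=status.get_ft_force()
    print(round(float(z),4),round(status.get_tool_pos()[2],4),np.round(F,1))
    if F[2]>14: print("STOP");break
st()
E
```

```text
t 33.6 tcp [0.4755 0.0993 0.2927] F [0.  0.1 0.5] op -0.0001 g 0.0
0.289 0.2889 [-0.4 -0.1 -0.2]
0.286 0.2857 [-0.2 -0.3  0.1]
0.283 0.2828 [-0.4 -0.5 -0.1]
0.28 0.2798 [ 0.2  0.2 -0.9]
0.277 0.277 [1.  0.3 0.3]
0.274 0.2741 [0.3 0.4 1.9]
0.271 0.271 [1.  0.3 1.7]
0.268 0.2679 [1.4 0.1 1. ]
0.265 0.2648 [ 0.3 -0.4  0.9]
0.262 0.2618 [ 0.3 -0.8  0.9]
0.259 0.2588 [1.7 0.1 1.3]
0.256 0.2558 [ 0.7 -0.   1.7]
0.253 0.2528 [1.2 0.1 1.4]
0.25 0.25 [0.5 0.7 2.7]
0.247 0.2472 [-0.2 -0.   5. ]
0.246 0.2464 [-0.4  0.   5.8]
 t 37.6 tcp [0.475  0.0992 0.2464] F [-0.4  0.   5.8] op -0.0005 g 2.8
```

The foot's contact began at z ≈ 0.252, close to the predicted 0.253, so it is pushed in about 6.5 mm. Retract and check.

```bash
python3 - <<'E'
from h import *
manip.move_linear([.475,.0992,.30],v=.08);manip.reach([.45,-.05,.36],R(95.5));manip.pause(.5);st()
for n in("scene","top"): cv2.imwrite(f"pics/{n}7.png",imaging.capture(n)[:,:,::-1])
s=cv2.imread("pics/scene7.png")[175:295,270:390];t=cv2.imread("pics/top7.png")[175:295,250:370]
cv2.imwrite("pics/fin.png",np.hstack([cv2.resize(i,(400,400),interpolation=cv2.INTER_CUBIC) for i in(s,t)]))
E
```

```text
t 39.62 tcp [ 0.4501 -0.0497  0.3598] F [ 0.4  0.  -0.1] op 0.0001 g 0.0
```

View pics/fin.png

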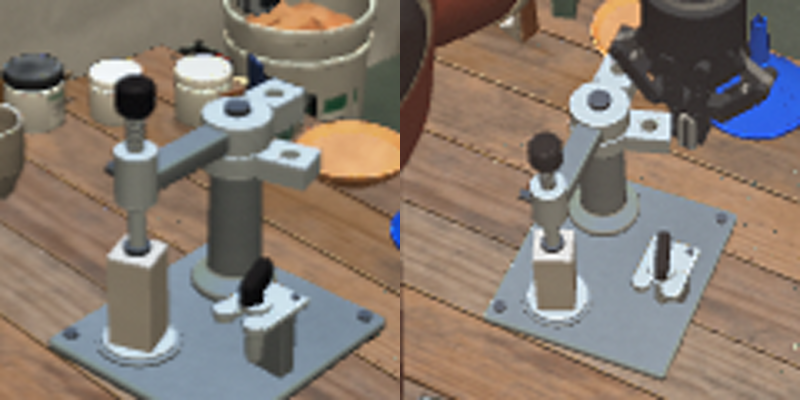

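The foot sits on the middle of the post's top, near crop (137,248) in the scene view, and the pin stands upright in the notch. The robot is clear of everything, so I'm handing in.

```bash
python3 -c "
from workcell import manip
print(manip.close_job())"
```

```text
the job is handed in; nothing more can be done
None
```

I handed the job in at about 40 s with no verdict returned; by my last pictures and force readings, the pin is seated in the notch, post_a stands centred on the anvil, and the foot bears on its top, pushed in about 6.5 mm.

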